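# Swap the jar at the back of the stock rack

## Robot

A 6-joint arm with a two-finger parallel gripper is mounted at the origin on a cart in front of the work surface, level with it; the furniture and walls round the work are solid. World frame = base frame: x ahead of the robot, y to its left, z up, the work surface at z = 0. Lengths are in m, angles in degrees, forces in N, time in s.
With the tool pointing down it reaches from about 0.225 to 0.725 m from the base axis. Payload 3.1 kg.
Tool frame: the origin (TCP) lies midway between the tips of the shut fingers; the grasp point (between the pads) lies bot.grasp_offset behind it (bot.grasp_offset is the distance from the TCP to the grasp point, in m); z points along the fingers, y is the line along which they close (so a half turn about z gives the same grasp; the last joint's range is limited). The gripper opens to 85 mm and grips with 20 to 120 N. Pads are 22 mm wide; open, the fingers measure 114 mm over their backs; the gripper's body (76 mm by 85 mm) begins 54 mm behind the grasp point. The pads swing forward as they close: fully open they stand 13 mm farther back than shut.
Start: joints at [-73.155, 2.75, 5.684, 92.934, 0, 82.678], TCP at [0.215, -0.479, 0.231] pointing down, gripper open.
Joint ranges: [-166.93, 166.93], [-56.73, 111.36], [-69.38, 81.34], [-121.58, 131.49], [-85.45, 84.26], [-180, 180]. Speed limits (degrees/s): [159.86, 159.86, 180, 180, 180, 180].

## Interface

Orientations are given as [roll, pitch, yaw] about the fixed x, y, z axes, in that order (R = Rz(yaw) Ry(pitch) Rx(roll)).
In Python, from plant import bot gives the robot as it stands.
- The arm moves only by the tool send_rows, never from a script. Its argument "targets" is a list of rows, each an object with "grip": the closure, from 0 (fully open) to 1 (shut); "translation": the shift along the tool's x, y, z in mm, a list of three; "yaw": the turn about the tool's z in degrees. A call has 1 to 20 rows; each row shifts and turns the commanded pose from where the row before left it, along the tool's axes as they then stand; what a row does not reach is not made up. A row lasts 1/8 s, in which the tool goes at most 62.5 mm and 10.7 degrees, less where a joint would pass 70% of its speed; a pose out of reach is approached as far as the arm can. A call with a gripper value outside its range is refused whole. The fingers move at their own pace and stop on an object; the grip force is fixed at half the most. Time passes only in rows, so rows that do not move let the fingers close. It gives the time, the measured TCP pose, the force, the opening and the grip force at its end, in the units of the state.
- bot.get_obs(): the state, without advancing time (a new reading comes with each control period).
- bot.capture(name): name is "side" or "top"; returns a dict with "pixels" (420x560x3 uint8, red, green, blue), "camera_matrix" (3x3 intrinsics, pixels), "eye" and "orientation" of the camera in the world. Camera axes: x right, y down, z forward; pixel columns grow to the right and rows downward; lengths in m; the calibration is good to about 2 mm. A picture is of the moment at which its call begins. There is no depth.
- bot.finish_job(): hands the job in; it is judged then, once.
The state is a dict: "time_s": time; "joint_pos": joint angles; "qvel": joint speeds; "joint_torque": joint torques, N m; "position": TCP position; "ee_rot": TCP orientation; "wrist_force": force on the tool from outside, world axes, zero at the start; "ft_torque": the same for the moment, N m; "opening": finger opening in m; "finger_force": force on a finger pad.
Only numpy, scipy, OpenCV 4.12 (cv2) and the standard library are available. Lean on these libraries where they do the work, as an engineer would, in place of code of your own. Each camera call takes 0.05 s, during which the arm holds its last target. There are 200 camera calls.

## Task

I need the jar of nuts that stands behind the tall white carton and the drip bottle in the steel rack. First clear both of those onto the black rubber mat; then stand the jar in the blue tray on the bench, beside the olive tin, next put the tin away in the rear bay that the jar left, and last put the tall white carton and the drip bottle back, each in the front bay it came from. Keep everything standing upright, do not knock the tape measure or the roll of tape about, and let go of everything.

Things in the scene. Friction and masses are not known exactly. Their poses are not given: they have to be found in the camera images.
- rack: fixed low dark steel rack, 143 (x) x 194 (y) x 15 mm. Origin under its centre; x from front to rear, y left. Floor 6 mm above the bench; lips and partitions 3 mm thick, tops 15 mm above the bench (outer rim 17). Rear bay: x +2.5 to +68.5 mm, y -94 to +94 mm. Front bays: x -68.5 to -0.5 mm; left one y +1.5 to +94 mm, right one y -94 to -1.5 mm. Turned at most 0.2 rad
- mat: fixed black rubber mat, 115 (its x) x 220 (its y) x 4 mm, origin under its centre, flat on the bench: the side area for the things cleared away. Room for both with 130 mm between them along y. Over the back of the bench (world x 0.59 m and more) a spirit level hangs 0.64 m and a lamp 0.55 m above the top: keep the wrist clear of them
- tray: fixed shallow blue tray, 203 (its x) x 103 (its y) x 30 mm, origin under its centre; floor 3 mm above the bench, walls 4 mm thick and 30 mm high, inside 196 x 96 mm; turned with its long side about across the robot's view. The tin starts in its +x half; the jar fits beside it in the -x half
- tall_carton: loose closed tall white and pale blue carton, 38 (its x) x 50 (its y) x 135 mm tall, 0.10 to 0.21 kg; origin at the centre of its underside, z up. Starts in one front bay of the rack, near the middle, its 38 mm side roughly along the width (y) of the rack; the drip bottle is in the other front bay
- drip_bottle: loose white drip bottle with a pointed green cap, 42 mm across, 120 mm tall (straight body up to about 80 mm, the cap above 90 mm is 20 mm across), 0.08 to 0.17 kg; origin at the centre of its underside, z up. Lower than the tall carton, so a wide gripper that goes down on it beside the carton may strike the carton
- jar: loose round clear jar of nuts with a black lid that stays on, 58 mm across, 70 mm tall (lid is the top 14 mm), 0.15 to 0.31 kg; origin at the centre of its underside, z up. Starts in the rear bay of the rack
- tin: loose oblong olive tin, 50 (its x) x 62 (its y) mm, straight body 95 mm tall, 102 mm with the small round cap, 0.21 to 0.42 kg; origin at the centre of its underside, z up. Starts in the tray, in its +x half, about square to it; it fits the rear bay only with its 50 mm side along the depth (x) of the rack
- tape_roll: bystander: loose roll of black tape, 62 x 59 x 19 mm, lying flat; origin at the centre of its underside
- tape_rule: bystander: loose lime tape measure, 54 x 84 x 31 mm, lying flat; origin at the centre of its underside
Things that resemble listed ones, but are neither listed nor needed, are in the scene too. What is shaped like the tall_carton but purple or red is not meant.

How it is judged (in metres and radians):
On the way, in this order (a step that is already met when the one before it is completed fails the run):
1. the tall white carton and the drip bottle both stand released on the mat, the jar still being in the rack (x of tall_carton in the frame of mat between -0.058 and 0.058 m and y of tall_carton in the frame of mat between -0.11 and 0.11 m and z of tall_carton in the frame of mat between 0 and 0.008 m and angle between each of tall_carton, drip_bottle's own z axis and vertical below 0.1 rad and linear speed of each of tall_carton, drip_bottle below 0.03 m/s and x of drip_bottle in the frame of mat between -0.058 and 0.058 m and y of drip_bottle in the frame of mat between -0.11 and 0.11 m and z of drip_bottle in the frame of mat between 0 and 0.008 m and contact force between the fingers and tall_carton below 0.05 N and contact force between the fingers and drip_bottle below 0.05 N and distance of jar from where it was at the start of the episode below 0.03 m), for 0.2 s.
2. the jar stands in the tray, the carton and the bottle still on the mat and the tin not yet in the rack (x of jar in the frame of tray between -0.08 and 0.08 m and y of jar in the frame of tray between -0.03 and 0.03 m and z of jar in the frame of tray between -0.001 and 0.009 m and angle between each of jar, tall_carton, drip_bottle's own z axis and vertical below 0.1 rad and linear speed of each of jar, tall_carton, drip_bottle below 0.03 m/s and x of tall_carton in the frame of mat between -0.058 and 0.058 m and y of tall_carton in the frame of mat between -0.11 and 0.11 m and z of tall_carton in the frame of mat between 0 and 0.008 m and x of drip_bottle in the frame of mat between -0.058 and 0.058 m and y of drip_bottle in the frame of mat between -0.11 and 0.11 m and z of drip_bottle in the frame of mat between 0 and 0.008 m and horizontal distance between tin and rack above 0.1 m), for 0.2 s.
3. the tin stands in the rear bay, the jar in the tray, the carton and the bottle still on the mat (x of tin in the frame of rack between 0.012 and 0.06 m and y of tin in the frame of rack between -0.08 and 0.08 m and z of tin in the frame of rack between 0.001 and 0.011 m and angle between each of tin, jar, tall_carton, drip_bottle's own z axis and vertical below 0.1 rad and linear speed of each of tin, jar, tall_carton, drip_bottle below 0.03 m/s and x of jar in the frame of tray between -0.08 and 0.08 m and y of jar in the frame of tray between -0.03 and 0.03 m and z of jar in the frame of tray between -0.001 and 0.009 m and x of tall_carton in the frame of mat between -0.058 and 0.058 m and y of tall_carton in the frame of mat between -0.11 and 0.11 m and z of tall_carton in the frame of mat between 0 and 0.008 m and x of drip_bottle in the frame of mat between -0.058 and 0.058 m and y of drip_bottle in the frame of mat between -0.11 and 0.11 m and z of drip_bottle in the frame of mat between 0 and 0.008 m), for 0.2 s.
At the end, for the whole second after the job is handed in: jar upright on the tray's floor; tin upright on the floor of the rack's rear bay; tall carton and drip bottle upright on the rack's floor, each in the front bay it started in (within 36 mm of where it first stood); upright means within 0.1 rad; all at rest and released (x of jar in the frame of tray between -0.08 and 0.08 m and y of jar in the frame of tray between -0.03 and 0.03 m and z of jar in the frame of tray between -0.001 and 0.009 m and angle between each of jar, tin, tall_carton, drip_bottle's own z axis and vertical below 0.1 rad and linear speed of each of jar, tin, tall_carton, drip_bottle below 0.03 m/s and x of tin in the frame of rack between 0.012 and 0.06 m and y of tin in the frame of rack between -0.08 and 0.08 m and z of tin in the frame of rack between 0.001 and 0.011 m and distance of each of tall_carton, drip_bottle from where it was at the start of the episode below 0.036 m and x of tall_carton in the frame of rack between -0.065 and -0.005 m and z of tall_carton in the frame of rack between 0.001 and 0.011 m and x of drip_bottle in the frame of rack between -0.065 and -0.005 m and z of drip_bottle in the frame of rack between 0.001 and 0.011 m); the robot touches nothing.
It fails at once if one of the four containers tips over (more than 0.5 rad) (angle between any of tall_carton, drip_bottle, jar, tin's own z axis and vertical above 0.5 rad).
It fails at once if the roll of tape or the tape measure is moved more than 25 mm (distance of any of tape_roll, tape_rule from where it was at the start of the episode above 0.025 m).
It also fails if it takes over 128 s, if anything falls off the work surface, if the arm or the gripper's body presses on something with over 40 N, if the wrist force passes 120 N, or if a joint passes its speed limit or range.

## Working session

There is one attempt and no reset: what is moved stays moved. The work goes in short steps, Python scripts to look and compute and a tool call to move; the robot and the scene stay as the last step left them, time stands still between calls to the robot, and variables do not carry over. Pictures are saved under pics/ and viewed, at most 14 in all, crops included, and the job is handed in when it is done.

Besides the shell and the picture viewer there is one more tool, called after ">>>" as name([rows], argument=value, ...), one row to a line, values as JSON. send_rows: Moves the arm, as the interface text tells. Its arguments: {"type":"object","properties":{"targets":{"type":"array","items":{"type":"object","properties":{"grip":{"type":"number"},"translation":{"type":"array","items":{"type":"number"}},"yaw":{"type":"number"}}}}},"required":["targets"]}

```bash
ls; mkdir -p pics; python3 - <<'E'
from plant import bot
import cv2
print(bot.get_obs(), bot.grasp_offset)
for n in("side","top"):
    c=bot.capture(n); cv2.imwrite(f"pics/{n}0.png",c["pixels"][:,:,::-1]); print(n,c["camera_matrix"],c["eye"],c["orientation"])
E
```

```text
pics
{'time_s': 0.0, 'joint_pos': array([-7.31569412e+01,  2.79071992e+00,  5.58775444e+00,  9.29320907e+01,
        5.91016553e-04,  8.26779917e+01]), 'qvel': array([-0.05912212,  0.12170953, -0.06108706,  0.09526891, -0.02089337,
       -0.06075868]), 'joint_torque': array([-3.07594755e-04, -3.38775408e+01,  3.20018828e+01,  1.99638319e-02,
        3.36128744e-05, -2.55257831e-06]), 'position': array([ 0.21472985, -0.47839366,  0.23010311]), 'ee_rot': array([-1.79866120e+02, -1.77984984e-02,  2.41650457e+01]), 'wrist_force': array([ 0.27058314, -0.50338512, -0.1455446 ]), 'ft_torque': array([0.00253358, 0.07014413, 0.04218075]), 'finger_force': 0.0, 'opening': 0.08534802441860667} 0.0187
side [[495.0979495    0.         279.33613938]
 [  0.         495.0979495  207.62156036]
 [  0.           0.           1.        ]] [ 0.55619386 -1.17547836  1.13035543] [-132.17762171   -0.93300418    1.30614045]
top [[395.59453861   0.         279.4508571 ]
 [  0.         395.59453861 210.76725342]
 [  0.           0.           1.        ]] [0.37162962 0.00119098 1.01992164] [-171.20810654    0.96616188  -88.37223698]
```

View pics/side0.png

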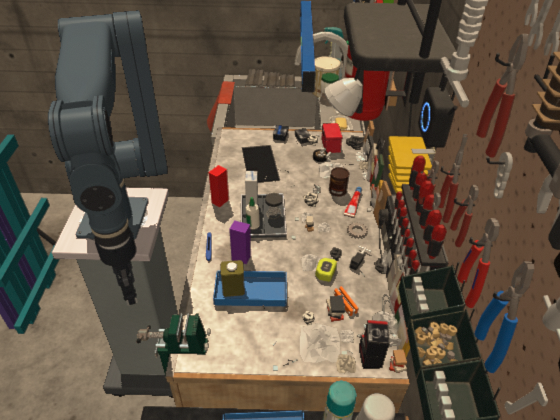

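View pics/top0.png

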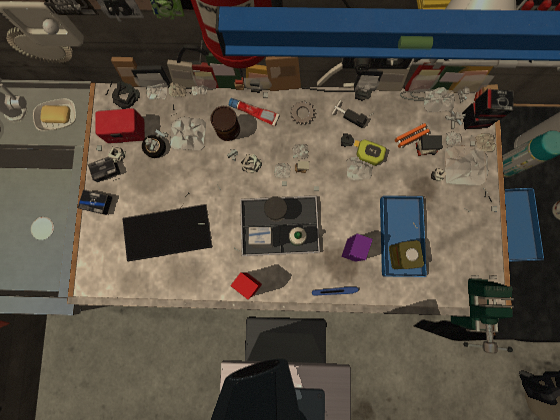

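Top view: the candidates for "white carton" are the white/pale blue one in the rack at (261,235), purple at (356,247) and red at (245,285), so I choose (261,235). The drip bottle with the green cap is at (297,235). The jar candidates are black-lidded at (275,207) in the rack and the brown one at (224,122), so I choose (275,207). The tin is in the tray at (408,252) and the mat is at (168,232). The tape roll is at (153,146) and the tape measure at (371,151). Next I check the rack in a close crop and measure.

```bash
cat > h.py <<'E'
import numpy as np, cv2
from scipy.spatial.transform import Rotation as R
def ray(c,uv):
    d=np.linalg.inv(c["camera_matrix"])@np.array([uv[0],uv[1],1.]); return R.from_euler('xyz',c["orientation"],degrees=True).apply(d)
def cast(c,uv,z):
    d=ray(c,uv); e=np.array(c["eye"]); return (e+d*(z-e[2])/d[2])[:2]
def proj(c,p):
    q=R.from_euler('xyz',c["orientation"],degrees=True).inv().apply(np.array(p)-c["eye"]); q=c["camera_matrix"]@q; return q[:2]/q[2]
def tri(cs,uvs):
    A=np.zeros((3,3));b=np.zeros(3)
    for c,u in zip(cs,uvs):
        d=ray(c,u); d/=np.linalg.norm(d); P=np.eye(3)-np.outer(d,d); A+=P; b+=P@c["eye"]
    return np.linalg.solve(A,b)
def big(c,lo,hi,roi):
    x0,y0,x1,y1=roi; h=cv2.cvtColor(c["pixels"],cv2.COLOR_RGB2HSV)
    m=np.zeros(h.shape[:2],np.uint8); m[y0:y1,x0:x1]=cv2.inRange(h,lo,hi)[y0:y1,x0:x1]
    k=cv2.findContours(m,cv2.RETR_EXTERNAL,cv2.CHAIN_APPROX_NONE)[0]
    return max(k,key=cv2.contourArea)
def rect(c,k,z):
    """min-area rectangle of a contour cast onto plane z: centre, sizes, angle"""
    P=np.array([cast(c,p[0],z) for p in k])
    r=cv2.minAreaRect((P*1000).astype(np.float32)); return np.round(r[0],1),np.round(r[1],1),round(r[2],1)
E
python3 - <<'E'
from plant import bot
from h import *
import pickle
t=bot.capture("top"); s=bot.capture("side"); pickle.dump((t,s),open("c0.pkl","wb"))
print("mat",rect(t,big(t,(0,0,0),(180,255,50),(110,195,225,270)),.004))
print("tray",rect(t,big(t,(95,100,40),(125,255,255),(370,185,440,285)),.030))
print("tin",rect(t,big(t,(15,60,20),(35,255,140),(380,230,435,285)),.095))
T=cv2.resize(t["pixels"][185:305,215:445],None,fx=3.4,fy=3.4,interpolation=cv2.INTER_CUBIC)
S=cv2.resize(s["pixels"][140:320,190:350],None,fx=3.3,fy=3.3,interpolation=cv2.INTER_CUBIC)
cv2.imwrite("pics/t1.png",T[:,:,::-1]);cv2.imwrite("pics/s1.png",S[:,:,::-1])
E
```

```text
mat (array([463.9, 313.4]), array([113.1, 219.7]), 11.1)
tray (array([ 470.3, -286.8]), array([200.1, 108.3]), 1.1)
tin (array([ 419. , -274.4]), array([62. , 73.9]), 7.9)
```

View pics/t1.png

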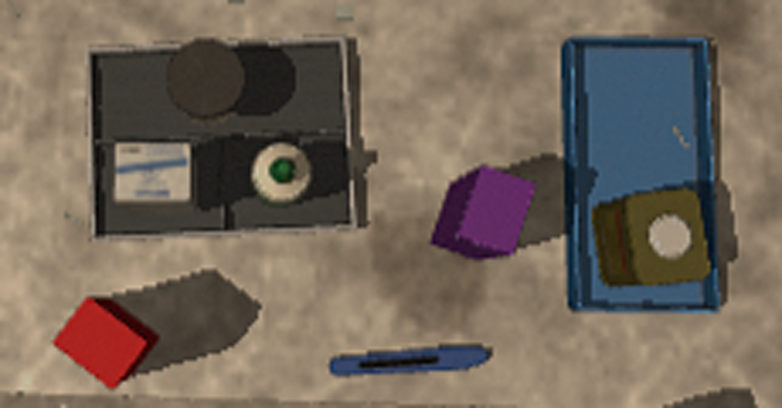

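View pics/s1.png

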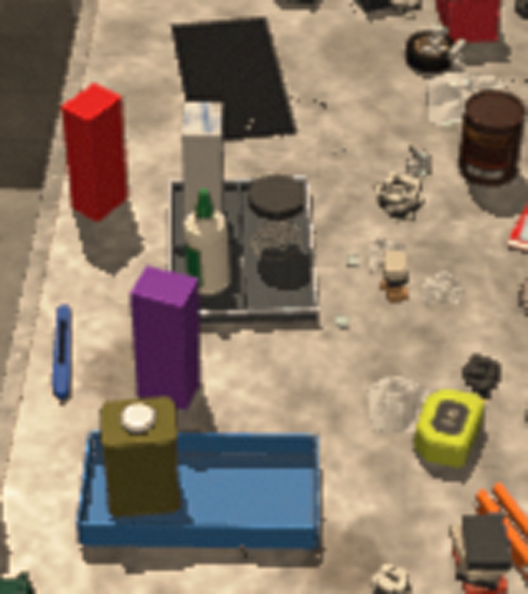

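The crops confirm it. The white/pale blue carton is in the left front bay (crop 152,172) and the green-capped bottle is in the right front bay (283,170). The black-lidded jar is in the rear bay (206,79), and the olive tin is in the tray's near half (670,237). The purple carton (485,212) stands between the rack and the tray, and must be avoided.

```bash
python3 - <<'E'
from h import *
import pickle
t,s=pickle.load(open("c0.pkl","rb"))
T=lambda p:((p[0]+.5)/3.4-.5+215,(p[1]+.5)/3.4-.5+185)
S=lambda p:((p[0]+.5)/3.3-.5+190,(p[1]+.5)/3.3-.5+140)
def quad(n,ps,z):
    P=np.array([cast(t,T(p),z) for p in ps])*1000; r=cv2.minAreaRect(P.astype(np.float32)); 
    e=P[1]-P[0]; f=P[2]-P[1]
    print(n,"c",P.mean(0).round(1),"edge0 len/ang",np.hypot(*e).round(1),np.degrees(np.arctan2(e[1],e[0])).round(1),"edge1",np.hypot(*f).round(1),np.degrees(np.arctan2(f[1],f[0])).round(1))
quad("carton",[(115,143),(188,142),(191,200),(115,203)],.135)
quad("rack",[(89,49),(353,39),(356,229),(94,238)],.017)
quad("tin",[(624,196),(703,188),(711,280),(633,286)],.095)
quad("purple",[(484,165),(534,180),(514,250),(463,233)],.135)
quad("tray",[(563,39),(715,38),(718,309),(571,311)],.030)
print("jar",cast(t,T((206,79)),.07)*1e3,"bottle tip",cast(t,T((283,170)),.12)*1e3,"shoulder",cast(t,T((281,172)),.082)*1e3,"tincap",cast(t,T((670,237)),.102)*1e3)
print("tri jar",tri([t,s],[T((206,79)),S((276,196))])*1e3,"tri tip",tri([t,s],[T((283,168)),S((205,193))])*1e3,"cap",tri([t,s],[T((670,237)),S((138,417))])*1e3,"carton",tri([t,s],[T((152,172)),S((203,114))])*1e3)
for n,p in dict(carton=(203,114),jar=(276,196),tip=(205,193),cap=(138,417)).items(): print(n,(cast(s,S(p),dict(carton=.135,jar=.07,tip=.12,cap=.102)[n])*1e3).round(1))
E
```

```text
carton c [451.4  63.4] edge0 len/ang 48.4 -87.7 edge1 38.4 -175.2
rack c [489.1  19.6] edge0 len/ang 200.4 -86.3 edge1 143.4 -178.3
tin c [ 419.9 -286.4] edge0 len/ang 54.3 -82.7 edge1 62.3 -176.5
purple c [ 434.6 -164.5] edge0 len/ang 33.9 -105.4 edge1 47.9 163.9
tray c [ 470.3 -288.7] edge0 len/ang 112.7 -88.2 edge1 199.3 179.0
jar [524.89002322  31.83595947] bottle tip [456.38055179 -23.248876  ] shoulder [458.52153989 -22.9150925 ] tincap [ 419.73277307 -285.78653283]
tri jar [525.33942529  31.89876187  73.13046468] tri tip [459.27125831 -22.87823994 122.29150391] cap [ 420.83465464 -284.98672478  103.96525713] carton [452.13784694  62.91180344 148.41736039]
carton [452.7  80.4]
jar [526.2  35.8]
tip [460.8 -19.8]
cap [ 421.8 -283.1]
```

```bash
python3 - <<'E'
from h import *
import pickle
t,s=pickle.load(open("c0.pkl","rb"))
a=cv2.resize(t["pixels"][220:260,235:275],(400,400),interpolation=cv2.INTER_NEAREST)
b=cv2.resize(s["pixels"][165:235,235:275],(343,600),interpolation=cv2.INTER_NEAREST)
o=np.zeros((600,743,3),np.uint8);o[:400,:400]=a;o[:,400:]=b
cv2.imwrite("pics/z.png",o[:,:,::-1])
E
```

```text
(no output)
```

View pics/z.png

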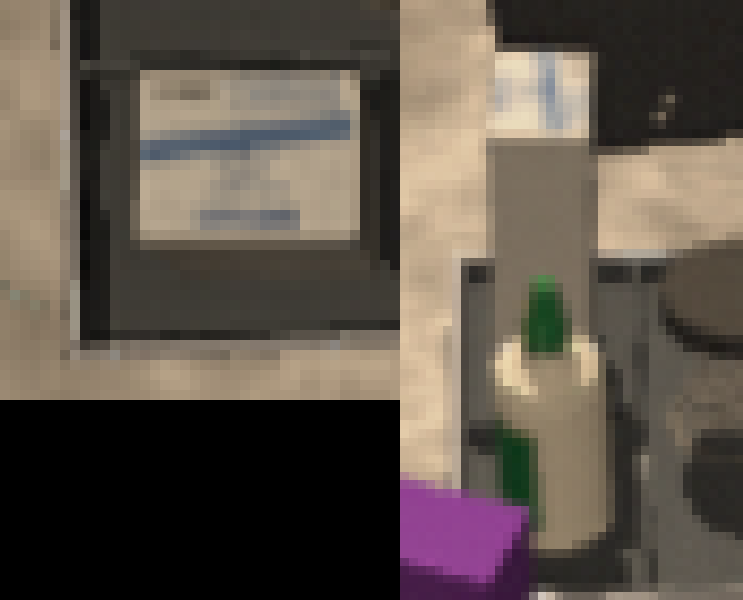

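The close crop shows the carton top at (249–271, 227–244) in the top picture, so its 38 mm side runs along x here and I grip it across x. My line-up: carton (451, 63), bottle (458, −23), jar (525, 32), tin (420, −285), rack centre (489, 20) with yaw about 3°, mat (464, 313) with yaw 11°, tray (470, −288). First I turn to yaw 90 and cross to above the carton.

>>> send_rows([
  {"grip": 0,"translation": [0,0,0],"yaw": -9.4},
  {"grip": 0,"translation": [0,0,0],"yaw": -9.4},
  {"grip": 0,"translation": [0,0,0],"yaw": -9.4},
  {"grip": 0,"translation": [0,0,0],"yaw": -9.4},
  {"grip": 0,"translation": [0,0,0],"yaw": -9.4},
  {"grip": 0,"translation": [0,0,0],"yaw": -9.4},
  {"grip": 0,"translation": [0,0,0],"yaw": -9.4},
  {"grip": 0,"translation": [0,0,0],"yaw": 0},
])

```text
time_s: 1.2
position: [0.2149, -0.4788, 0.231]
ee_rot: [-180.0, -0.0, 89.9]
wrist_force: [0.5, 0.6, -0.6]
opening: 0.0853
finger_force: 0.0
```

>>> send_rows([
  {"grip": 0,"translation": [38.7,16.9,0],"yaw": 0},
  {"grip": 0,"translation": [38.7,16.9,0],"yaw": 0},
  {"grip": 0,"translation": [38.7,16.9,0],"yaw": 0},
  {"grip": 0,"translation": [38.7,16.9,0],"yaw": 0},
  {"grip": 0,"translation": [38.7,16.9,0],"yaw": 0},
  {"grip": 0,"translation": [38.7,16.9,0],"yaw": 0},
  {"grip": 0,"translation": [38.7,16.9,0],"yaw": 0},
  {"grip": 0,"translation": [38.7,16.9,0],"yaw": 0},
  {"grip": 0,"translation": [38.7,16.9,0],"yaw": 0},
  {"grip": 0,"translation": [38.7,16.9,0],"yaw": 0},
  {"grip": 0,"translation": [38.7,16.9,0],"yaw": 0},
  {"grip": 0,"translation": [38.7,16.9,0],"yaw": 0},
  {"grip": 0,"translation": [38.7,16.9,0],"yaw": 0},
  {"grip": 0,"translation": [38.7,16.9,0],"yaw": 0},
  {"grip": 0,"translation": [0,0,0],"yaw": 0},
  {"grip": 0,"translation": [0,0,0],"yaw": 0},
])

```text
time_s: 3.2
position: [0.4515, 0.0625, 0.2312]
ee_rot: [-180.0, 0.0, 89.9]
wrist_force: [0.6, 0.3, -0.5]
opening: 0.0854
finger_force: 0.0
```

>>> send_rows([
  {"grip": 0,"translation": [0,0,25],"yaw": -3},
  {"grip": 0,"translation": [0,0,25],"yaw": 0},
  {"grip": 0,"translation": [0,0,25],"yaw": 0},
  {"grip": 0,"translation": [0,0,25],"yaw": 0},
  {"grip": 0,"translation": [0,0,25],"yaw": 0},
  {"grip": 0,"translation": [0,0,18],"yaw": 0},
  {"grip": 0,"translation": [0,0,0],"yaw": 0},
  {"grip": 1,"translation": [0,0,0],"yaw": 0},
  {"grip": 1,"translation": [0,0,0],"yaw": 0},
  {"grip": 1,"translation": [0,0,0],"yaw": 0},
  {"grip": 1,"translation": [0,0,0],"yaw": 0},
  {"grip": 1,"translation": [0,0,0],"yaw": 0},
  {"grip": 1,"translation": [0,0,0],"yaw": 0},
])

```text
time_s: 4.82
position: [0.453, 0.0627, 0.0897]
ee_rot: [179.8, 0.0, 93.0]
wrist_force: [-0.3, 0.3, 5.7]
opening: 0.0373
finger_force: 59.6
```

>>> send_rows([
  {"grip": 1,"translation": [0,0,-10],"yaw": 0},
  {"grip": 1,"translation": [0,0,-20],"yaw": 0},
  {"grip": 1,"translation": [0,0,-25],"yaw": 0},
  {"grip": 1,"translation": [0,0,-25],"yaw": 0},
  {"grip": 1,"translation": [20,1,0],"yaw": 0},
  {"grip": 1,"translation": [35,1.6,0],"yaw": 0},
  {"grip": 1,"translation": [35,1.6,0],"yaw": 0},
  {"grip": 1,"translation": [35,1.6,0],"yaw": 0},
  {"grip": 1,"translation": [35,1.6,0],"yaw": 0},
  {"grip": 1,"translation": [35,1.6,0],"yaw": 0},
  {"grip": 1,"translation": [35,1.6,0],"yaw": 0},
  {"grip": 1,"translation": [35,1.6,0],"yaw": 0},
  {"grip": 1,"translation": [29,1.4,0],"yaw": 0},
  {"grip": 1,"translation": [20,1,0],"yaw": 0},
  {"grip": 1,"translation": [0,0,0],"yaw": 0},
  {"grip": 1,"translation": [0,0,0],"yaw": 0},
])

```text
time_s: 6.82
position: [0.4498, 0.3763, 0.1678]
ee_rot: [-179.9, 0.1, 93.0]
wrist_force: [0.2, -0.2, -1.4]
opening: 0.0373
finger_force: 59.3
```

>>> send_rows([
  {"grip": 1,"translation": [0,0,20],"yaw": 0},
  {"grip": 1,"translation": [0,0,20],"yaw": 0},
  {"grip": 1,"translation": [0,0,20],"yaw": 0},
  {"grip": 1,"translation": [0,0,12],"yaw": 0},
  {"grip": 1,"translation": [0,0,4],"yaw": 0},
  {"grip": 1,"translation": [0,0,3],"yaw": 0},
  {"grip": 1,"translation": [0,0,1],"yaw": 0},
  {"grip": 1,"translation": [0,0,0],"yaw": 0},
  {"grip": 1,"translation": [0,0,0],"yaw": 0},
])

```text
time_s: 7.95
position: [0.4504, 0.3772, 0.0888]
ee_rot: [180.0, -0.0, 93.0]
wrist_force: [-0.2, 0.8, -1.9]
opening: 0.0376
finger_force: 59.3
```

>>> send_rows([
  {"grip": 1,"translation": [0,0,1.5],"yaw": 0},
  {"grip": 1,"translation": [0,0,0],"yaw": 0},
])

```text
time_s: 8.2
position: [0.4505, 0.3773, 0.0877]
ee_rot: [179.9, -0.0, 93.0]
wrist_force: [0.3, 0.9, 3.2]
opening: 0.0375
finger_force: 59.4
```

>>> send_rows([
  {"grip": 0,"translation": [0,0,0],"yaw": 0},
  {"grip": 0,"translation": [0,0,0],"yaw": 0},
  {"grip": 0,"translation": [0,0,0],"yaw": 0},
  {"grip": 0,"translation": [0,0,0],"yaw": 0},
  {"grip": 0,"translation": [0,0,-20],"yaw": 0},
  {"grip": 0,"translation": [0,0,-35],"yaw": 0},
  {"grip": 0,"translation": [0,0,-35],"yaw": 0},
  {"grip": 0,"translation": [0,0,-30],"yaw": 0},
  {"grip": 0,"translation": [0,0,0],"yaw": -9.6},
  {"grip": 0,"translation": [0,0,0],"yaw": -9.6},
  {"grip": 0,"translation": [0,0,0],"yaw": -9.6},
  {"grip": 0,"translation": [0,0,0],"yaw": -9.6},
  {"grip": 0,"translation": [0,0,0],"yaw": -9.6},
  {"grip": 0,"translation": [0,0,0],"yaw": -9.6},
  {"grip": 0,"translation": [0,0,0],"yaw": -9.6},
  {"grip": 0,"translation": [0,0,0],"yaw": -9.6},
  {"grip": 0,"translation": [0,0,0],"yaw": -10.1},
  {"grip": 0,"translation": [0,0,0],"yaw": 0},
])

```text
time_s: 10.45
position: [0.4501, 0.377, 0.2067]
ee_rot: [-180.0, -0.0, 179.7]
wrist_force: [0.2, -0.2, 0.9]
opening: 0.0854
finger_force: 0.0
```

>>> send_rows([
  {"grip": 0,"translation": [-0.8,-40,0],"yaw": 0},
  {"grip": 0,"translation": [-0.8,-40,0],"yaw": 0},
  {"grip": 0,"translation": [-0.8,-40,0],"yaw": 0},
  {"grip": 0,"translation": [-0.8,-40,0],"yaw": 0},
  {"grip": 0,"translation": [-0.8,-40,0],"yaw": 0},
  {"grip": 0,"translation": [-0.8,-40,0],"yaw": 0},
  {"grip": 0,"translation": [-0.8,-40,0],"yaw": 0},
  {"grip": 0,"translation": [-0.8,-40,0],"yaw": 0},
  {"grip": 0,"translation": [-0.8,-40,0],"yaw": 0},
  {"grip": 0,"translation": [-0.8,-40,0],"yaw": 0},
  {"grip": 0,"translation": [0,0,0],"yaw": 0},
  {"grip": 0,"translation": [0,0,30],"yaw": 0},
  {"grip": 0,"translation": [0,0,30],"yaw": 0},
  {"grip": 0,"translation": [0,0,0],"yaw": 0},
])

```text
time_s: 12.2
position: [0.455, -0.0217, 0.1442]
ee_rot: [179.9, -0.3, 179.8]
wrist_force: [-0.9, 0.6, 0.1]
opening: 0.0855
finger_force: 0.0
```

```bash
python3 - <<'E'
from plant import bot
from h import *
s=bot.capture("side"); t=bot.capture("top")
a=cv2.resize(s["pixels"][130:330,190:350],(480,600),interpolation=cv2.INTER_CUBIC)
b=cv2.resize(t["pixels"][190:280,110:340][:, :],(319,125))
cv2.imwrite("pics/b1.png",a[:,:,::-1])
print(bot.get_obs()["position"])
E
```

```text
[ 0.45728211 -0.0223307   0.14741622]
```

View pics/b1.png

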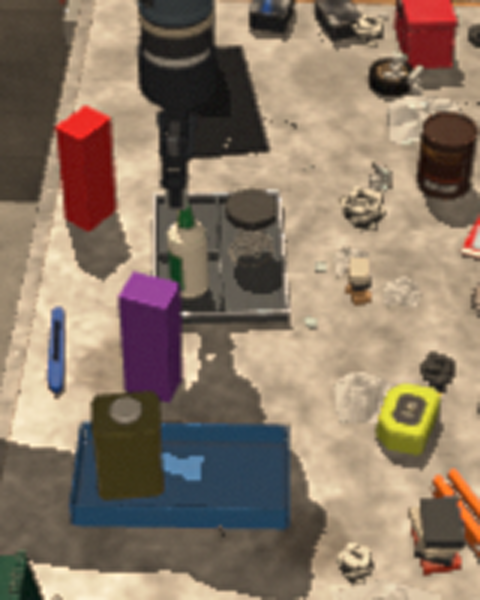

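```bash
python3 - <<'E'
from h import *
import pickle
t,s=pickle.load(open("c0.pkl","rb"))
f=lambda p:((proj(s,np.array(p)/1e3)-[190,130])*3).round()
for n,p in dict(tcp=(457,-22,147),near=(457,-72,160),far=(457,28,160),bt=(458,-23,126),bb=(458,-23,6),cart=(451,63,141),jar=(525,32,76),rackRF=(418,-75,17),rackRR=(560,-82,17)).items(): print(n,f(p))
E
```

```text
tcp [181. 186.]
near [177. 208.]
far [184. 145.]
bt [182. 202.]
bb [185. 286.]
cart [181. 138.]
jar [249. 205.]
rackRF [143. 311.]
rackRR [278. 320.]
```

Side view: the near finger tip is at crop (175,205), as predicted. The bottle tip at (186,210) stands free between the fingers, 1–2 mm further out in x. I go down and grip.

>>> send_rows([
  {"grip": 0,"translation": [-1.5,-0.5,20],"yaw": 0},
  {"grip": 0,"translation": [0,0,25],"yaw": 0},
  {"grip": 0,"translation": [0,0,25],"yaw": 0},
  {"grip": 0,"translation": [0,0,17],"yaw": 0},
  {"grip": 0,"translation": [0,0,0],"yaw": 0},
  {"grip": 1,"translation": [0,0,0],"yaw": 0},
  {"grip": 1,"translation": [0,0,0],"yaw": 0},
  {"grip": 1,"translation": [0,0,0],"yaw": 0},
  {"grip": 1,"translation": [0,0,0],"yaw": 0},
  {"grip": 1,"translation": [0,0,0],"yaw": 0},
  {"grip": 1,"translation": [0,0,0],"yaw": 0},
])

```text
time_s: 13.68
position: [0.4601, -0.0236, 0.0614]
ee_rot: [-180.0, 0.2, 179.9]
wrist_force: [1.2, 1.0, 5.5]
opening: 0.0393
finger_force: 60.9
```

>>> send_rows([
  {"grip": 0,"translation": [0,0,0],"yaw": 0},
  {"grip": 0,"translation": [0,0,0],"yaw": 0},
  {"grip": 0,"translation": [0,0,0],"yaw": 0},
  {"grip": 0,"translation": [0,0,4],"yaw": 0},
  {"grip": 1,"translation": [0,0,0],"yaw": 0},
  {"grip": 1,"translation": [0,0,0],"yaw": 0},
  {"grip": 1,"translation": [0,0,0],"yaw": 0},
  {"grip": 1,"translation": [0,0,0],"yaw": 0},
  {"grip": 1,"translation": [0,0,0],"yaw": 0},
  {"grip": 1,"translation": [0,0,0],"yaw": 0},
])

```text
time_s: 14.92
position: [0.4591, -0.0235, 0.0562]
ee_rot: [-180.0, 0.1, 179.9]
wrist_force: [0.3, 0.6, 2.3]
opening: 0.0393
finger_force: 60.6
```

```bash
python3 - <<'E'
from plant import bot
from h import *
s=bot.capture("side"); t=bot.capture("top")
a=cv2.resize(s["pixels"][160:250,220:310],(540,540),interpolation=cv2.INTER_CUBIC)
cv2.imwrite("pics/b2.png",a[:,:,::-1])
E
```

```text
(no output)
```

View pics/b2.png

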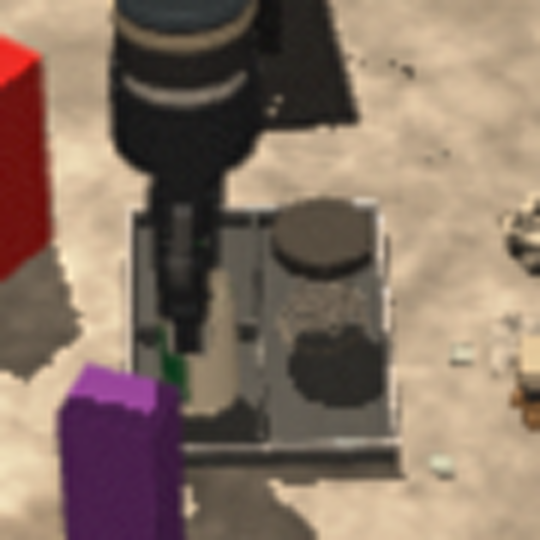

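The finger at crop (188,330) grips the bottle body (165–240) about 4 mm off centre, within the pad. I carry it on.

>>> send_rows([
  {"grip": 1,"translation": [0,0,-10],"yaw": 0},
  {"grip": 1,"translation": [0,0,-20],"yaw": 0},
  {"grip": 1,"translation": [0,0,-25],"yaw": 0},
  {"grip": 1,"translation": [0,0,-25],"yaw": 0},
  {"grip": 1,"translation": [-1,20,0],"yaw": 0},
  {"grip": 1,"translation": [-2,35,0],"yaw": 0},
  {"grip": 1,"translation": [-2,35,0],"yaw": 0},
  {"grip": 1,"translation": [-2,35,0],"yaw": 0},
  {"grip": 1,"translation": [-2,35,0],"yaw": 0},
  {"grip": 1,"translation": [-2,35,0],"yaw": 0},
  {"grip": 1,"translation": [-2,35,0],"yaw": 0},
  {"grip": 1,"translation": [-1,25,0],"yaw": 0},
  {"grip": 1,"translation": [0,18,0],"yaw": 0},
  {"grip": 1,"translation": [0,0,0],"yaw": 0},
  {"grip": 1,"translation": [0,0,0],"yaw": 0},
])

```text
time_s: 16.9
position: [0.4732, 0.2486, 0.1357]
ee_rot: [-179.9, -0.0, 179.8]
wrist_force: [-0.3, -0.4, -1.7]
opening: 0.0396
finger_force: 60.5
```

>>> send_rows([
  {"grip": 1,"translation": [0,0,20],"yaw": 0},
  {"grip": 1,"translation": [0,0,20],"yaw": 0},
  {"grip": 1,"translation": [0,0,20],"yaw": 0},
  {"grip": 1,"translation": [0,0,12],"yaw": 0},
  {"grip": 1,"translation": [0,0,4],"yaw": 0},
  {"grip": 1,"translation": [0,0,3],"yaw": 0},
  {"grip": 1,"translation": [0,0,2],"yaw": 0},
  {"grip": 1,"translation": [0,0,0],"yaw": 0},
  {"grip": 1,"translation": [0,0,0],"yaw": 0},
])

```text
time_s: 18.02
position: [0.4736, 0.2496, 0.0552]
ee_rot: [180.0, 0.0, 179.9]
wrist_force: [0.4, 0.2, -0.3]
opening: 0.0391
finger_force: 60.5
```

>>> send_rows([
  {"grip": 1,"translation": [0,0,1],"yaw": 0},
  {"grip": 1,"translation": [0,0,0],"yaw": 0},
  {"grip": 0,"translation": [0,0,0],"yaw": 0},
  {"grip": 0,"translation": [0,0,0],"yaw": 0},
  {"grip": 0,"translation": [0,0,0],"yaw": 0},
  {"grip": 0,"translation": [0,0,0],"yaw": 0},
  {"grip": 0,"translation": [0,0,-25],"yaw": 0},
  {"grip": 0,"translation": [0,0,-30],"yaw": 0},
  {"grip": 0,"translation": [0,0,-35],"yaw": 0},
  {"grip": 0,"translation": [0,0,-25],"yaw": 0},
  {"grip": 0,"translation": [-7,-31,0],"yaw": 0},
  {"grip": 0,"translation": [-7,-31,0],"yaw": 0},
  {"grip": 0,"translation": [-7,-31,0],"yaw": 0},
  {"grip": 0,"translation": [-7,-31,0],"yaw": 0},
  {"grip": 0,"translation": [-7,-31,0],"yaw": 0},
  {"grip": 0,"translation": [-7,-31,0],"yaw": 0},
  {"grip": 0,"translation": [-9,-32,0],"yaw": 0},
  {"grip": 0,"translation": [0,0,0],"yaw": 0},
  {"grip": 0,"translation": [0,0,0],"yaw": 0},
])

```text
time_s: 20.4
position: [0.5237, 0.0316, 0.1687]
ee_rot: [180.0, -0.0, 179.9]
wrist_force: [0.3, -0.5, 0.0]
opening: 0.0854
finger_force: 0.0
```

```bash
python3 - <<'E'
from plant import bot
from h import *
s=bot.capture("side"); t=bot.capture("top")
o=np.zeros((600,800,3),np.uint8)
o[:,:400]=cv2.resize(s["pixels"][130:250,220:300],(400,600),interpolation=cv2.INTER_CUBIC)
o[:400,400:]=cv2.resize(t["pixels"][190:290,110:210],(400,400),interpolation=cv2.INTER_CUBIC)
cv2.imwrite("pics/m1.png",o[:,:,::-1])
E
```

```text
(no output)
```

View pics/m1.png

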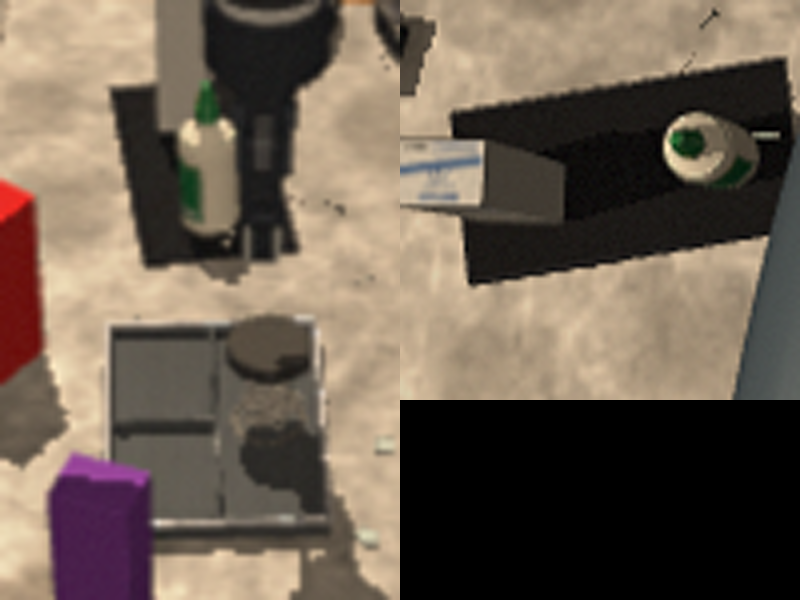

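Both items stand on the mat: the bottle tip is at (182,225) and the carton top at (120,233) in the top picture. The jar is untouched under the gripper. I go down to the jar.

>>> send_rows([
  {"grip": 0,"translation": [-1,0,25],"yaw": 0},
  {"grip": 0,"translation": [0,0,25],"yaw": 0},
  {"grip": 0,"translation": [0,0,25],"yaw": 0},
  {"grip": 0,"translation": [0,0,25],"yaw": 0},
  {"grip": 0,"translation": [0,0,20],"yaw": 0},
  {"grip": 0,"translation": [0,0,8],"yaw": 0},
  {"grip": 0,"translation": [0,0,0],"yaw": 0},
  {"grip": 1,"translation": [0,0,0],"yaw": 0},
  {"grip": 1,"translation": [0,0,0],"yaw": 0},
  {"grip": 1,"translation": [0,0,0],"yaw": 0},
  {"grip": 1,"translation": [0,0,0],"yaw": 0},
  {"grip": 1,"translation": [0,0,0],"yaw": 0},
  {"grip": 1,"translation": [0,0,0],"yaw": 0},
])

```text
time_s: 22.12
position: [0.5263, 0.0314, 0.0426]
ee_rot: [180.0, 0.2, 179.9]
wrist_force: [-0.2, 1.2, 4.7]
opening: 0.0564
finger_force: 63.8
```

>>> send_rows([
  {"grip": 1,"translation": [0,0,-10],"yaw": 0},
  {"grip": 1,"translation": [0,0,-25],"yaw": 0},
  {"grip": 1,"translation": [0,0,-35],"yaw": 0},
  {"grip": 1,"translation": [0,0,-35],"yaw": 0},
  {"grip": 1,"translation": [0,0,-35],"yaw": 0},
  {"grip": 1,"translation": [0,0,-25],"yaw": 0},
  {"grip": 1,"translation": [0,-20,0],"yaw": 0},
  {"grip": 1,"translation": [0,-35,0],"yaw": 0},
  {"grip": 1,"translation": [1,-35,0],"yaw": 0},
  {"grip": 1,"translation": [0,-35,0],"yaw": 0},
  {"grip": 1,"translation": [1,-35,0],"yaw": 0},
  {"grip": 1,"translation": [0,-35,0],"yaw": 0},
  {"grip": 1,"translation": [1,-35,0],"yaw": 0},
  {"grip": 1,"translation": [0,-35,0],"yaw": 0},
  {"grip": 1,"translation": [1,-34,0],"yaw": 0},
  {"grip": 1,"translation": [0,-20,0],"yaw": 0},
  {"grip": 1,"translation": [0,0,0],"yaw": 0},
  {"grip": 1,"translation": [0,0,0],"yaw": 0},
])

```text
time_s: 24.38
position: [0.52, -0.2866, 0.2056]
ee_rot: [179.9, -0.0, 179.9]
wrist_force: [0.5, 0.5, -2.8]
opening: 0.0567
finger_force: 64.5
```

>>> send_rows([
  {"grip": 1,"translation": [0,0,30],"yaw": 0},
  {"grip": 1,"translation": [0,0,30],"yaw": 0},
  {"grip": 1,"translation": [0,0,30],"yaw": 0},
  {"grip": 1,"translation": [0,0,30],"yaw": 0},
  {"grip": 1,"translation": [0,0,20],"yaw": 0},
  {"grip": 1,"translation": [0,0,15],"yaw": 0},
  {"grip": 1,"translation": [0,0,7],"yaw": 0},
  {"grip": 1,"translation": [0,0,3],"yaw": 0},
  {"grip": 1,"translation": [0,0,2],"yaw": 0},
  {"grip": 1,"translation": [0,0,0],"yaw": 0},
])

```text
time_s: 25.62
position: [0.5207, -0.2881, 0.0397]
ee_rot: [-179.9, 0.1, 179.9]
wrist_force: [0.3, -0.3, -2.3]
opening: 0.0565
finger_force: 64.5
```

>>> send_rows([
  {"grip": 1,"translation": [0,0,1],"yaw": 0},
  {"grip": 1,"translation": [0,0,0.5],"yaw": 0},
  {"grip": 1,"translation": [0,0,0],"yaw": 0},
])

```text
time_s: 26.0
position: [0.521, -0.2881, 0.0396]
ee_rot: [-179.9, 0.1, 179.9]
wrist_force: [-1.7, 2.0, 6.2]
opening: 0.0565
finger_force: 64.8
```

>>> send_rows([
  {"grip": 0,"translation": [0,0,0],"yaw": 0},
  {"grip": 0,"translation": [0,0,0],"yaw": 0},
  {"grip": 0,"translation": [0,0,0],"yaw": 0},
  {"grip": 0,"translation": [0,0,0],"yaw": 0},
  {"grip": 0,"translation": [0,0,-20],"yaw": 0},
  {"grip": 0,"translation": [0,0,-35],"yaw": 0},
  {"grip": 0,"translation": [0,0,-40],"yaw": 0},
  {"grip": 0,"translation": [0,0,-35],"yaw": 0},
  {"grip": 0,"translation": [30,0,0],"yaw": 0},
  {"grip": 0,"translation": [35,0,0],"yaw": 0},
  {"grip": 0,"translation": [35,2,0],"yaw": 0},
  {"grip": 0,"translation": [0,0,0],"yaw": -5},
  {"grip": 0,"translation": [0,0,0],"yaw": 0},
  {"grip": 0,"translation": [0,0,0],"yaw": 0},
])

```text
time_s: 27.75
position: [0.4204, -0.2855, 0.1673]
ee_rot: [-180.0, 0.0, -175.2]
wrist_force: [0.3, 0.3, -0.0]
opening: 0.0855
finger_force: 0.0
```

```bash
python3 - <<'E'
from plant import bot
from h import *
s=bot.capture("side")
o=cv2.resize(s["pixels"][240:330,190:310],(800,600),interpolation=cv2.INTER_CUBIC)
cv2.imwrite("pics/j1.png",o[:,:,::-1])
f=lambda p:((proj(s,np.array(p)/1e3)-[190,240])*6.667).round()
print(f((520.5,-288,73)),f((420,-285.5,105)),f((420,-285.5,3)))
E
```

```text
[517. 235.] [271. 173.] [283. 330.]
```

View pics/j1.png

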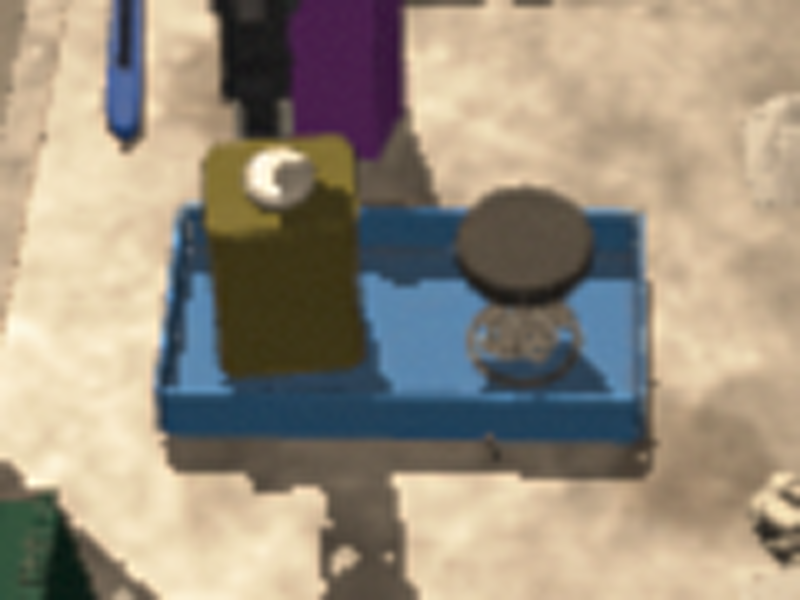

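The jar stands in the tray (lid at 525,240), and the tin cap at (281,178) is where expected. I go down to grip the tin.

>>> send_rows([
  {"grip": 0,"translation": [0,0,25],"yaw": 0},
  {"grip": 0,"translation": [0,0,25],"yaw": 0},
  {"grip": 0,"translation": [0,0,25],"yaw": 0},
  {"grip": 0,"translation": [0,0,25],"yaw": 0},
  {"grip": 0,"translation": [0,0,15],"yaw": 0},
  {"grip": 0,"translation": [0,0,7],"yaw": 0},
  {"grip": 0,"translation": [0,0,0],"yaw": 0},
  {"grip": 1,"translation": [0,0,0],"yaw": 0},
  {"grip": 1,"translation": [0,0,0],"yaw": 0},
  {"grip": 1,"translation": [0,0,0],"yaw": 0},
  {"grip": 1,"translation": [0,0,0],"yaw": 0},
  {"grip": 1,"translation": [0,0,0],"yaw": 0},
  {"grip": 1,"translation": [0,0,0],"yaw": 0},
])

```text
time_s: 29.42
position: [0.421, -0.2859, 0.0466]
ee_rot: [-179.9, 0.1, -175.1]
wrist_force: [0.7, 1.6, 6.3]
opening: 0.0497
finger_force: 60.0
```

>>> send_rows([
  {"grip": 1,"translation": [0,0,-10],"yaw": 0},
  {"grip": 1,"translation": [0,0,-25],"yaw": 0},
  {"grip": 1,"translation": [0,0,-35],"yaw": 0},
  {"grip": 1,"translation": [0,0,-35],"yaw": 0},
  {"grip": 1,"translation": [0,0,-35],"yaw": 0},
  {"grip": 1,"translation": [0,0,-25],"yaw": 0},
  {"grip": 1,"translation": [0,0,0],"yaw": 10.2},
  {"grip": 1,"translation": [0,0,0],"yaw": 10.2},
  {"grip": 1,"translation": [0,0,0],"yaw": 10.2},
  {"grip": 1,"translation": [0,0,0],"yaw": 10.2},
  {"grip": 1,"translation": [0,0,0],"yaw": 10.2},
  {"grip": 1,"translation": [0,0,0],"yaw": 10.2},
  {"grip": 1,"translation": [0,0,0],"yaw": 10.2},
  {"grip": 1,"translation": [0,0,0],"yaw": 10.2},
  {"grip": 1,"translation": [0,0,0],"yaw": 10.2},
  {"grip": 1,"translation": [0,0,0],"yaw": 0},
  {"grip": 1,"translation": [0,0,0],"yaw": 0},
])

```text
time_s: 31.55
position: [0.4197, -0.2852, 0.2096]
ee_rot: [-179.9, -0.1, 93.2]
wrist_force: [-0.4, 0.5, -4.1]
opening: 0.0495
finger_force: 59.7
```

```bash
python3 - <<'E'
from plant import bot
from h import *
t=bot.capture("top")
o=cv2.resize(t["pixels"][185:265,230:335],(787,600),interpolation=cv2.INTER_CUBIC)
cv2.imwrite("pics/r1.png",o[:,:,::-1])
E
```

```text
(no output)
```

View pics/r1.png

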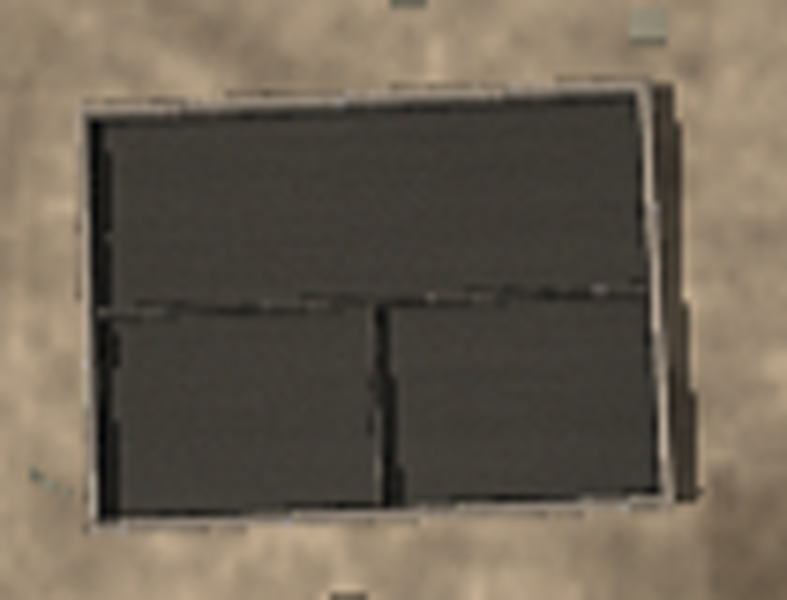

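The rack is empty. Its rim corners in the crop are (82,108), (648,83), (672,498) and (94,527), and the partition runs from (100,312) to (648,291).

```bash
python3 - <<'E'
from h import *
import pickle
t,s=pickle.load(open("c0.pkl","rb"))
T=lambda p:((p[0]+.5)/7.5-.5+230,(p[1]+.5)/7.5-.5+185)
P=np.array([cast(t,T(p),.017) for p in [(82,108),(648,83),(672,498),(94,527)]])*1e3
print(P.round(1),P.mean(0).round(1))
for i in range(4):
    e=P[(i+1)%4]-P[i]; print(np.hypot(*e).round(1),np.degrees(np.arctan2(e[1],e[0])).round(1))
print([(cast(t,T(p),.015)*1e3).round(1) for p in [(100,312),(648,291)]])
m=lambda p:((p[0]-400)/4+110,p[1]/4+190)
print("bottle tip mat",cast(t,m((688,140)),.124)*1e3,"carton",cast(t,(120.5,233),.139)*1e3)
E
```

```text
[[554.4 123.9]
 [568.1 -70.5]
 [426.3 -80.5]
 [411.2 113.6]] [490.   21.6]
194.9 -86.0
142.2 -175.9
194.8 94.4
143.6 4.1
[array([484.3, 114.9]), array([496.4, -71.6])]
bottle tip mat [471.0238412  242.30635137] carton [447.60550392 375.96688804]
```

>>> send_rows([
  {"grip": 1,"translation": [18,8,0],"yaw": 0},
  {"grip": 1,"translation": [33,15,0],"yaw": 0},
  {"grip": 1,"translation": [33,16,0],"yaw": 0},
  {"grip": 1,"translation": [33,15,0],"yaw": 0},
  {"grip": 1,"translation": [33,16,0],"yaw": 0},
  {"grip": 1,"translation": [33,15,0],"yaw": 0},
  {"grip": 1,"translation": [33,16,0],"yaw": 0},
  {"grip": 1,"translation": [28,13,0],"yaw": 0},
  {"grip": 1,"translation": [19,9,0],"yaw": 0},
  {"grip": 1,"translation": [0,0,0],"yaw": -1},
  {"grip": 1,"translation": [0,0,0],"yaw": 0},
  {"grip": 1,"translation": [0,0,30],"yaw": 0},
  {"grip": 1,"translation": [0,0,30],"yaw": 0},
  {"grip": 1,"translation": [0,0,30],"yaw": 0},
  {"grip": 1,"translation": [0,0,25],"yaw": 0},
  {"grip": 1,"translation": [0,0,15],"yaw": 0},
  {"grip": 1,"translation": [0,0,0],"yaw": 0},
  {"grip": 1,"translation": [0,0,0],"yaw": 0},
])

```text
time_s: 33.85
position: [0.5298, -0.0166, 0.0816]
ee_rot: [179.9, 0.0, 94.1]
wrist_force: [0.7, -0.4, -3.2]
opening: 0.0498
finger_force: 59.7
```

>>> send_rows([
  {"grip": 1,"translation": [0,-1.5,15],"yaw": 0},
  {"grip": 1,"translation": [0,0,9],"yaw": 0},
  {"grip": 1,"translation": [0,0,4],"yaw": 0},
  {"grip": 1,"translation": [0,0,2],"yaw": 0},
  {"grip": 1,"translation": [0,0,1],"yaw": 0},
  {"grip": 1,"translation": [0,0,0],"yaw": 0},
  {"grip": 1,"translation": [0,0,0],"yaw": 0},
])

```text
time_s: 34.72
position: [0.5278, -0.0164, 0.0497]
ee_rot: [179.9, 0.0, 94.1]
wrist_force: [-0.1, -0.7, -2.2]
opening: 0.0498
finger_force: 59.4
```

>>> send_rows([
  {"grip": 1,"translation": [0,0,1],"yaw": 0},
  {"grip": 1,"translation": [0,0,0.5],"yaw": 0},
  {"grip": 1,"translation": [0,0,0],"yaw": 0},
])

```text
time_s: 35.1
position: [0.5278, -0.0163, 0.0497]
ee_rot: [179.9, 0.0, 94.1]
wrist_force: [-2.5, 1.1, 4.5]
opening: 0.0499
finger_force: 60.3
```

>>> send_rows([
  {"grip": 0,"translation": [0,0,0],"yaw": 0},
  {"grip": 0,"translation": [0,0,0],"yaw": 0},
  {"grip": 0,"translation": [0,0,0],"yaw": 0},
  {"grip": 0,"translation": [0,0,0],"yaw": 0},
  {"grip": 0,"translation": [0,0,-20],"yaw": 0},
  {"grip": 0,"translation": [0,0,-40],"yaw": 0},
  {"grip": 0,"translation": [0,0,-45],"yaw": 0},
  {"grip": 0,"translation": [0,0,-45],"yaw": 0},
  {"grip": 0,"translation": [0,0,0],"yaw": 0},
])

```text
time_s: 36.22
position: [0.5302, -0.0168, 0.203]
ee_rot: [179.5, 0.1, 94.1]
wrist_force: [0.9, 0.2, -0.7]
opening: 0.0854
finger_force: 0.0
```

>>> send_rows([
  {"grip": 0,"translation": [40,-5,0],"yaw": 0},
  {"grip": 0,"translation": [40,-5,0],"yaw": 0},
  {"grip": 0,"translation": [40,-5,0],"yaw": 0},
  {"grip": 0,"translation": [40,-5,0],"yaw": 0},
  {"grip": 0,"translation": [40,-5,0],"yaw": 0},
  {"grip": 0,"translation": [40,-5,0],"yaw": 0},
  {"grip": 0,"translation": [40,-5,0],"yaw": 0},
  {"grip": 0,"translation": [40,-5,0],"yaw": 0},
  {"grip": 0,"translation": [40,-5,0],"yaw": 0},
  {"grip": 0,"translation": [38,-4,0],"yaw": 1},
  {"grip": 0,"translation": [0,0,0],"yaw": 0},
  {"grip": 0,"translation": [0,0,0],"yaw": 0},
])

```text
time_s: 37.72
position: [0.4499, 0.3765, 0.1966]
ee_rot: [-179.9, 0.1, 93.1]
wrist_force: [0.6, -0.2, 0.4]
opening: 0.0852
finger_force: 0.0
```

```bash
python3 - <<'E'
from plant import bot
from h import *
s=bot.capture("side");t=bot.capture("top")
o=np.zeros((600,800,3),np.uint8)
o[:,:400]=cv2.resize(s["pixels"][130:250,220:300],(400,600),interpolation=cv2.INTER_CUBIC)
o[:400,400:]=cv2.resize(t["pixels"][180:270,235:325],(400,400),interpolation=cv2.INTER_CUBIC)
cv2.imwrite("pics/m2.png",o[:,:,::-1])
E
```

```text
(no output)
```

View pics/m2.png

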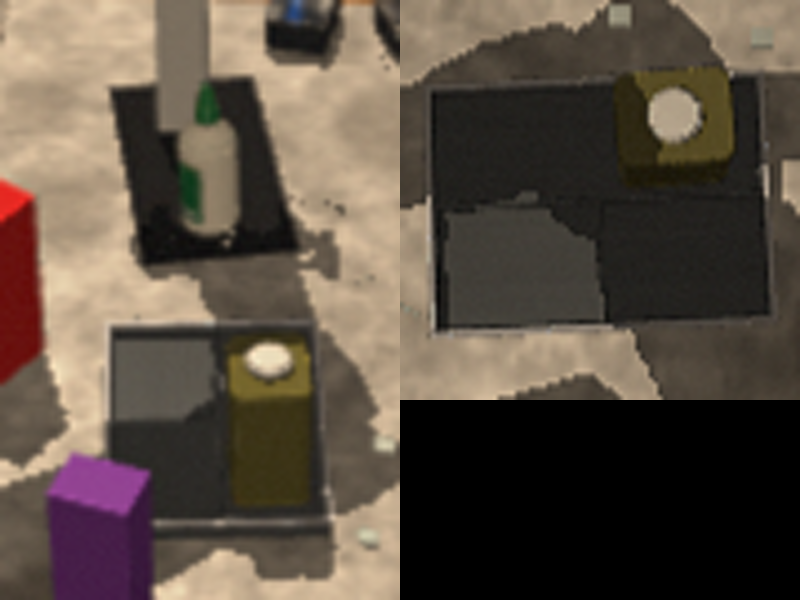

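The tin stands square in the rear bay (cap at 675,115), and the carton and bottle are still upright on the mat. I grip the carton.

>>> send_rows([
  {"grip": 0,"translation": [0,0,25],"yaw": 0},
  {"grip": 0,"translation": [0,0,25],"yaw": 0},
  {"grip": 0,"translation": [0,0,25],"yaw": 0},
  {"grip": 0,"translation": [0,0,22],"yaw": 0},
  {"grip": 0,"translation": [0,0,12],"yaw": 0},
  {"grip": 0,"translation": [0,0,0],"yaw": 0},
  {"grip": 1,"translation": [0,0,0],"yaw": 0},
  {"grip": 1,"translation": [0,0,0],"yaw": 0},
  {"grip": 1,"translation": [0,0,0],"yaw": 0},
  {"grip": 1,"translation": [0,0,0],"yaw": 0},
  {"grip": 1,"translation": [0,0,0],"yaw": 0},
  {"grip": 1,"translation": [0,0,0],"yaw": 0},
])

```text
time_s: 39.33
position: [0.451, 0.3777, 0.0901]
ee_rot: [179.9, -0.1, 93.1]
wrist_force: [-0.0, 0.0, 5.9]
opening: 0.0378
finger_force: 60.0
```

>>> send_rows([
  {"grip": 1,"translation": [0,0,-10],"yaw": 0},
  {"grip": 1,"translation": [0,0,-25],"yaw": 0},
  {"grip": 1,"translation": [0,0,-30],"yaw": 0},
  {"grip": 1,"translation": [0,0,-30],"yaw": 0},
  {"grip": 1,"translation": [0,0,-30],"yaw": 0},
  {"grip": 1,"translation": [0,0,-25],"yaw": 0},
  {"grip": 1,"translation": [0,0,0],"yaw": 0},
  {"grip": 1,"translation": [-20,-1,0],"yaw": 0},
  {"grip": 1,"translation": [-35,-1.7,0],"yaw": 0},
  {"grip": 1,"translation": [-35,-1.7,0],"yaw": 0},
  {"grip": 1,"translation": [-35,-1.7,0],"yaw": 0},
  {"grip": 1,"translation": [-35,-1.7,0],"yaw": 0},
  {"grip": 1,"translation": [-35,-1.7,0],"yaw": 0},
  {"grip": 1,"translation": [-35,-1.7,0],"yaw": 0},
  {"grip": 1,"translation": [-35,-1.7,0],"yaw": 0},
  {"grip": 1,"translation": [-30,-1.6,0],"yaw": 0},
  {"grip": 1,"translation": [-20,-1,0],"yaw": 0},
  {"grip": 1,"translation": [0,0,0],"yaw": 0},
  {"grip": 1,"translation": [0,0,0],"yaw": 0},
])

```text
time_s: 41.7
position: [0.451, 0.0623, 0.2376]
ee_rot: [-179.9, -0.0, 93.1]
wrist_force: [-0.5, 0.2, -2.2]
opening: 0.0371
finger_force: 59.7
```

>>> send_rows([
  {"grip": 1,"translation": [0,0,30],"yaw": 0},
  {"grip": 1,"translation": [0,0,30],"yaw": 0},
  {"grip": 1,"translation": [0,0,30],"yaw": 0},
  {"grip": 1,"translation": [0,0,25],"yaw": 0},
  {"grip": 1,"translation": [0,0,15],"yaw": 0},
  {"grip": 1,"translation": [0,0,8],"yaw": 0},
  {"grip": 1,"translation": [0,0,4],"yaw": 0},
  {"grip": 1,"translation": [0,0,2],"yaw": 0},
  {"grip": 1,"translation": [0,0,0],"yaw": 0},
  {"grip": 1,"translation": [0,0,0],"yaw": 0},
])

```text
time_s: 42.95
position: [0.4521, 0.0618, 0.0954]
ee_rot: [179.9, 0.0, 93.1]
wrist_force: [-0.2, -0.5, -0.7]
opening: 0.0375
finger_force: 59.8
```

>>> send_rows([
  {"grip": 1,"translation": [0,0,2],"yaw": 0},
  {"grip": 1,"translation": [0,0,0],"yaw": 0},
  {"grip": 1,"translation": [0,0,1],"yaw": 0},
  {"grip": 1,"translation": [0,0,0],"yaw": 0},
])

```text
time_s: 43.45
position: [0.4517, 0.0618, 0.0921]
ee_rot: [180.0, 0.0, 93.1]
wrist_force: [-0.3, 0.1, 1.5]
opening: 0.0373
finger_force: 59.9
```

>>> send_rows([
  {"grip": 1,"translation": [0,0,0.5],"yaw": 0},
  {"grip": 1,"translation": [0,0,0],"yaw": 0},
  {"grip": 0,"translation": [0,0,0],"yaw": 0},
  {"grip": 0,"translation": [0,0,0],"yaw": 0},
  {"grip": 0,"translation": [0,0,0],"yaw": 0},
  {"grip": 0,"translation": [0,0,0],"yaw": 0},
  {"grip": 0,"translation": [0,0,-20],"yaw": 0},
  {"grip": 0,"translation": [0,0,-35],"yaw": 0},
  {"grip": 0,"translation": [0,0,-35],"yaw": 0},
  {"grip": 0,"translation": [0,0,-30],"yaw": 0},
  {"grip": 0,"translation": [0,0,0],"yaw": 0},
])

```text
time_s: 44.82
position: [0.4535, 0.0618, 0.2143]
ee_rot: [179.7, 0.0, 93.1]
wrist_force: [0.2, -1.0, -0.5]
opening: 0.0856
finger_force: 0.0
```

>>> send_rows([
  {"grip": 0,"translation": [0,0,0],"yaw": -9.6},
  {"grip": 0,"translation": [0,0,0],"yaw": -9.6},
  {"grip": 0,"translation": [0,0,0],"yaw": -9.6},
  {"grip": 0,"translation": [0,0,0],"yaw": -9.6},
  {"grip": 0,"translation": [0,0,0],"yaw": -9.6},
  {"grip": 0,"translation": [0,0,0],"yaw": -9.6},
  {"grip": 0,"translation": [0,0,0],"yaw": -9.6},
  {"grip": 0,"translation": [0,0,0],"yaw": -9.6},
  {"grip": 0,"translation": [0,0,0],"yaw": -10.1},
  {"grip": 0,"translation": [0,0,0],"yaw": 0},
  {"grip": 0,"translation": [-5,37,0],"yaw": 0},
  {"grip": 0,"translation": [-5,37,0],"yaw": 0},
  {"grip": 0,"translation": [-5,38,0],"yaw": 0},
  {"grip": 0,"translation": [-5,38,0],"yaw": 0},
  {"grip": 0,"translation": [-4,38,0],"yaw": 0},
  {"grip": 0,"translation": [0,0,0],"yaw": 0},
  {"grip": 0,"translation": [0,0,0],"yaw": 0},
])

```text
time_s: 46.95
position: [0.4754, 0.2493, 0.2105]
ee_rot: [-179.9, -0.1, 179.9]
wrist_force: [0.7, -0.6, -0.3]
opening: 0.0855
finger_force: 0.0
```

>>> send_rows([
  {"grip": 0,"translation": [0,0,30],"yaw": 0},
  {"grip": 0,"translation": [0,0,30],"yaw": 0},
  {"grip": 0,"translation": [0,0,30],"yaw": 0},
  {"grip": 0,"translation": [0,0,30],"yaw": 0},
  {"grip": 0,"translation": [0,0,22],"yaw": 0},
  {"grip": 0,"translation": [0,0,12],"yaw": 0},
  {"grip": 0,"translation": [0,0,0],"yaw": 0},
  {"grip": 1,"translation": [0,0,0],"yaw": 0},
  {"grip": 1,"translation": [0,0,0],"yaw": 0},
  {"grip": 1,"translation": [0,0,0],"yaw": 0},
  {"grip": 1,"translation": [0,0,0],"yaw": 0},
  {"grip": 1,"translation": [0,0,0],"yaw": 0},
  {"grip": 1,"translation": [0,0,0],"yaw": 0},
])

```text
time_s: 48.58
position: [0.477, 0.2504, 0.0589]
ee_rot: [179.9, 0.2, 180.0]
wrist_force: [-0.0, 0.7, 6.4]
opening: 0.0396
finger_force: 61.0
```

>>> send_rows([
  {"grip": 1,"translation": [0,0,-10],"yaw": 0},
  {"grip": 1,"translation": [0,0,-30],"yaw": 0},
  {"grip": 1,"translation": [0,0,-35],"yaw": 0},
  {"grip": 1,"translation": [0,0,-35],"yaw": 0},
  {"grip": 1,"translation": [0,0,-35],"yaw": 0},
  {"grip": 1,"translation": [0,0,-25],"yaw": 0},
  {"grip": 1,"translation": [0,0,0],"yaw": 0},
  {"grip": 1,"translation": [1,-20,0],"yaw": 0},
  {"grip": 1,"translation": [2,-35,0],"yaw": 0},
  {"grip": 1,"translation": [2,-35,0],"yaw": 0},
  {"grip": 1,"translation": [2,-35,0],"yaw": 0},
  {"grip": 1,"translation": [2,-35,0],"yaw": 0},
  {"grip": 1,"translation": [2,-35,0],"yaw": 0},
  {"grip": 1,"translation": [2,-35,0],"yaw": 0},
  {"grip": 1,"translation": [2,-28,0],"yaw": 0},
  {"grip": 1,"translation": [1.5,-20,0],"yaw": 0},
  {"grip": 1,"translation": [0,0,0],"yaw": 0},
  {"grip": 1,"translation": [0,0,0],"yaw": 0},
])

```text
time_s: 50.82
position: [0.4581, -0.0281, 0.226]
ee_rot: [180.0, -0.1, 179.9]
wrist_force: [-0.2, 0.8, -1.4]
opening: 0.039
finger_force: 60.6
```

```bash
python3 - <<'E'
from plant import bot
from h import *
s=bot.capture("side")
print(bot.get_obs()["position"])
o=cv2.resize(s["pixels"][130:250,215:305],(450,600),interpolation=cv2.INTER_CUBIC)
cv2.imwrite("pics/e1.png",o[:,:,::-1])
E
```

```text
[ 0.45840618 -0.02781643  0.22637057]
```

View pics/e1.png

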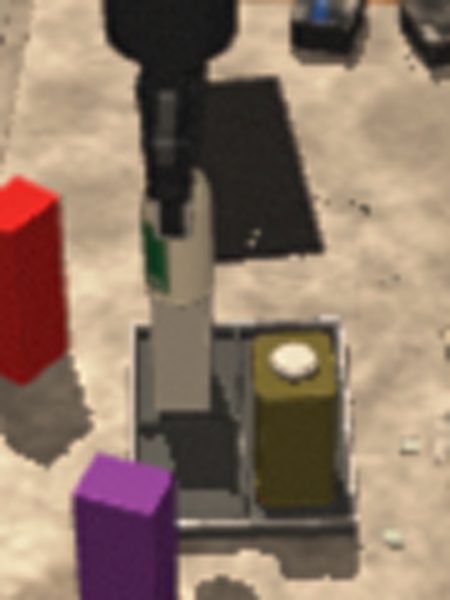

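The carton stands in its left front bay, the tin is in the rear bay, and the bottle hangs upright (180,230) over its bay. I lower it.

>>> send_rows([
  {"grip": 1,"translation": [-1,0,30],"yaw": 0},
  {"grip": 1,"translation": [0,0,30],"yaw": 0},
  {"grip": 1,"translation": [0,0,30],"yaw": 0},
  {"grip": 1,"translation": [0,0,30],"yaw": 0},
  {"grip": 1,"translation": [0,0,20],"yaw": 0},
  {"grip": 1,"translation": [0,0,13],"yaw": 0},
  {"grip": 1,"translation": [0,0,6],"yaw": 0},
  {"grip": 1,"translation": [0,0,3],"yaw": 0},
  {"grip": 1,"translation": [0,0,2],"yaw": 0},
  {"grip": 1,"translation": [0,0,0],"yaw": 0},
  {"grip": 1,"translation": [0,0,0],"yaw": 0},
])

```text
time_s: 52.25
position: [0.4605, -0.0283, 0.0638]
ee_rot: [-180.0, 0.1, 180.0]
wrist_force: [0.5, 0.7, -0.9]
opening: 0.0393
finger_force: 60.6
```

>>> send_rows([
  {"grip": 1,"translation": [0,0,2],"yaw": 0},
  {"grip": 1,"translation": [0,0,0],"yaw": 0},
  {"grip": 1,"translation": [0,0,1],"yaw": 0},
  {"grip": 1,"translation": [0,0,0],"yaw": 0},
])

```text
time_s: 52.75
position: [0.4603, -0.0282, 0.061]
ee_rot: [-180.0, 0.0, 180.0]
wrist_force: [-1.4, 0.5, 4.0]
opening: 0.0393
finger_force: 61.1
```

>>> send_rows([
  {"grip": 0.35,"translation": [0,0,0],"yaw": 0},
  {"grip": 0.35,"translation": [0,0,0],"yaw": 0},
  {"grip": 0.35,"translation": [0,0,0],"yaw": 0},
  {"grip": 0.35,"translation": [0,0,0],"yaw": 0},
])

```text
time_s: 53.25
position: [0.4601, -0.0282, 0.0602]
ee_rot: [180.0, -0.0, 180.0]
wrist_force: [-0.1, 0.4, 0.8]
opening: 0.0553
finger_force: 0.0
```

>>> send_rows([
  {"grip": 0.35,"translation": [0,0,-15],"yaw": 0},
  {"grip": 0.35,"translation": [0,0,-25],"yaw": 0},
  {"grip": 0.35,"translation": [0,0,-35],"yaw": 0},
  {"grip": 0.35,"translation": [0,0,-45],"yaw": 0},
  {"grip": 0.35,"translation": [0,0,-40],"yaw": 0},
  {"grip": 0.35,"translation": [0,-30,0],"yaw": 0},
  {"grip": 0.35,"translation": [0,-45,0],"yaw": 0},
  {"grip": 0.35,"translation": [0,-45,0],"yaw": 0},
  {"grip": 0.35,"translation": [0,-45,0],"yaw": 0},
  {"grip": 0.35,"translation": [0,-45,0],"yaw": 0},
  {"grip": 0.35,"translation": [0,-40,0],"yaw": 0},
  {"grip": 0,"translation": [0,0,0],"yaw": 0},
  {"grip": 0,"translation": [0,0,0],"yaw": 0},
  {"grip": 0,"translation": [0,0,0],"yaw": 0},
])

```text
time_s: 55.0
position: [0.4602, -0.2772, 0.2209]
ee_rot: [-180.0, 0.0, -180.0]
wrist_force: [-0.0, 0.3, -0.0]
opening: 0.0852
finger_force: 0.0
```

```bash
python3 - <<'E'
from plant import bot
from h import *
s=bot.capture("side");t=bot.capture("top")
o=np.zeros((600,800,3),np.uint8)
o[:,:400]=cv2.resize(s["pixels"][160:316,200:304],(400,600),interpolation=cv2.INTER_CUBIC)
o[:400,400:]=cv2.resize(t["pixels"][180:270,235:325],(400,400),interpolation=cv2.INTER_CUBIC)
cv2.imwrite("pics/f.png",o[:,:,::-1])
E
```

```text
(no output)
```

View pics/f.png

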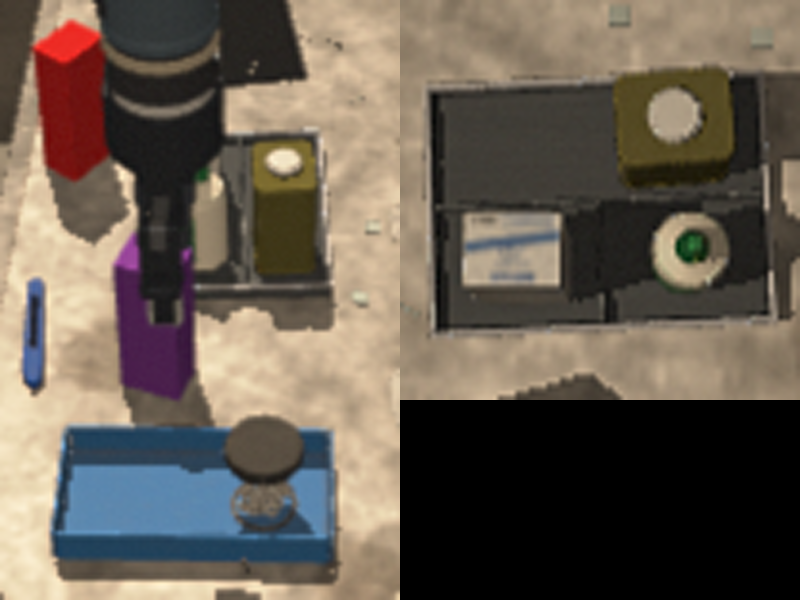

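The carton (512,250) and bottle (690,245) are back in their front bays, the tin (675,115) is in the rear bay and the jar is in the tray. All are upright and released, so I hand in.

```bash
python3 -c "
from plant import bot
print(bot.finish_job())"
```

```text
the job is handed in; nothing more can be done
None
```

I handed the job in after about 55 s. The jar stands in the blue tray, the tin is in the rear bay, and the carton and drip bottle are back in their front bays. In the last pictures all four were upright and released; I did not check the tape measure and roll of tape at the end, and no verdict came back.

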